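# Shim the rocking balance

## Task

The laboratory balance rocks because its front right foot, the one beside the levelling wedge, is too short. Without gripping or lifting anything, push the wedge by its upright heel under that foot until it is tight and the balance stands level and firm where it is, then press down with the fingertips on the diagonally opposite (rear left) corner of its top to check that it no longer rocks, and move clear. Leave the weight, the vial and the cup alone.

Things in the scene. Friction and masses are not known exactly. Their poses are not given: they have to be found in the camera images.
- balance: Loose white top-pan balance, 160 x 160 mm, flat top 60 mm up, round steel pan 94 mm across in its middle (66 mm up), about 2.5 kg. Origin: under its centre, level with the soles of the three good feet; z up, x to its rear, y to its left. Four round rubber feet (20 mm balls), 62 mm from the centre in x and y; underside 22 mm up. Level means z vertical. Pushed too hard it slides.
- short_foot (a point): Lowest point of the front right foot of the balance (x -62, y -62 mm), which is 8 mm short: at 8 mm height when the balance is level, on the worktop at first, when the balance leans about 0.09 rad to this corner and can rock.
- check_corner (a point): Point on the flat top of the balance near its rear left corner, 60 mm from the centre in x and y and 60 mm up: where to press for the check. Before the wedge is tight, about 2 N here tips the balance onto this corner.
- wedge: Loose grey plastic levelling wedge, 140 long, 48 wide, 90 g. Origin: centre of the underside; x points to the thin end, z up. The top rises evenly from 2 mm at the thin end to 14 mm at 100 mm from it, then a flat tail and an upright heel 26 tall, 14 thick, full width. It lies with the thin end towards the short foot, pointing within 0.12 rad along the balance's y.
- thin_end (a point): Middle of the thin end's edge of the wedge, on the underside. The balance comes level with the short foot about 45 mm up the ramp from here, and the wedge is tight at 48 to 55 mm; there the push needed rises from 1 to 4 N to about 7 to 14 N. Pushed further, the balance itself begins to slide away. It does not slip back when released.
- heel (a point): Centre of the outer upright face of the wedge's heel, 13 mm above the underside: the face to push, along the wedge's x.
- weight_200: Brass-coloured knobbed weight, 30 mm across, 51 mm tall, standing beside the work; to be left alone. Origin at its foot.
- vial_1: Small vial with white cap, 28 mm across, 60 mm tall, standing beside the work; to be left alone. Origin at its foot.
- sample_cup: Open metal cup, 52 mm across, 37 mm tall, standing left of the balance on the robot's side; to be left alone. Origin at its foot.

How it is judged:
By the outcome, as a careful person would: the job done as asked, in the order asked, and still so for the second after the job is handed in, with the robot touching nothing.
It also fails if it takes over 48 s, if anything falls off the work surface, if the arm or the gripper's body presses on something with over 40 N, if the wrist force passes 120 N, or if a joint passes its speed limit or range.

## Robot

A 6-joint arm with a two-finger parallel gripper is mounted at the origin on a cart in front of the work surface, level with it; the furniture and walls round the work are solid. World frame = base frame: x ahead of the robot, y to its left, z up, the work surface at z = 0. Lengths are in mm, angles in degrees, forces in N, time in s.
With the tool pointing down it reaches from about 350 to 850 mm from the base axis. Payload 8.1 kg.
Tool frame: the origin (TCP) lies midway between the tips of the shut fingers; the grasp point (between the pads) lies 19 mm behind it; z points along the fingers, x is the direction in which the jaws open and shut, and the axes are right-handed (so a half turn about z gives the same grasp; the last joint's range is limited). The gripper opens to 85 mm and grips with 20 to 120 N. Pads are 22 mm wide; open, the fingers measure 114 mm over their backs; the gripper's body (76 mm by 85 mm) begins 54 mm behind the grasp point. The pads swing forward as they close: fully open they stand 13 mm farther back than shut.
Start: joints at [-69.924, 7.471, 85.268, -0, 87.261, -4.893], TCP at [253.301, -543.915, 231.292] pointing down, gripper open.
Joint ranges: [-169.43, 169.43], [-51.17, 129.36], [1.28, 143.12], [-76.62, 256.62], [0, 156.53], [-152.29, 152.29]. Speed limits (degrees/s): [136.94, 136.94, 159.86, 180, 180, 180].

## Interface

Orientations are given as [roll, pitch, yaw] about the fixed x, y, z axes, in that order (R = Rz(yaw) Ry(pitch) Rx(roll)).
In Python, from bench import monitor, cams, r gives the robot as it stands.
- The arm moves only by the tool jog_arm, never from a script. Its arguments are lists of equal length, an entry for each row: "offset": the shift along the tool's x, y, z in mm, a list of three; "delta_rot": the turn, a rotation vector about the tool's x, y, z in degrees, a list of three; "jaw": the opening in per cent of the stroke, from 0 (shut) to 100 (fully open). In form: {"offset": [[x, y, z], ...], "delta_rot": [[rx, ry, rz], ...], "jaw": [jaw, ...]}. A call has 1 to 20 rows; each row shifts and turns the pose as measured when the row begins, along the tool's axes as they then stand; what a row does not reach is not made up. A row lasts 1/10 s, in which the tool goes at most 50 mm and 8.59 degrees, less where a joint would pass 70% of its speed; a pose out of reach is approached as far as the arm can. A call is refused whole if a number of a shift passes 50 or a number of a turn 8.59, either way. A call with a gripper value outside its range is refused whole. The fingers move at their own pace and stop on an object; "newtons" is the grip in N (left out, the last holds). Time passes only in rows, so rows that do not move let the fingers close. It gives the time, the measured TCP pose, the force and the opening at its end, in the units of the state.
- monitor.sense(): the state, without advancing time (a new reading comes with each control period).
- cams.snapshot(name): name is "scene" or "top"; returns (picture, depth): 480x640x3 uint8, red, green, blue; 480x640 float32, mm along the optical axis (not along the pixel's ray), 0 where there is no reading.
- cams.camera_model(name): a dict with "K" (3x3 intrinsics, pixels), "camera_from_world" (4x4, takes a point from world to camera coordinates). Camera axes: x right, y down, z forward; pixel columns grow to the right and rows downward; lengths in mm; the calibration is good to about 2 mm. A picture is of the moment at which its call begins. camera_model takes no time and is no camera call.
- r.hand_in(): hands the job in, once; it reports no verdict.
The state is a dict: "time": time; "joint_pos": joint angles; "qd": joint speeds; "joint_efforts": joint torques, N m; "tool_pos": TCP position; "tcp_rot": TCP orientation; "ft_force": force on the tool from outside, world axes, zero at the start; "wrist_torque": the same for the moment, N m; "finger_gap": finger opening in mm.
Only numpy, scipy, OpenCV 4.12 (cv2) and the standard library are available. Lean on these libraries where they do the work, as an engineer would, in place of code of your own. Each camera call takes 0.05 s, during which the arm holds its last target.

## Working session

There is one attempt and no reset: what is moved stays moved. The work goes in short steps, Python scripts to look and compute and a tool call to move; the robot and the scene stay as the last step left them, time stands still between calls to the robot, and variables do not carry over. Pictures are saved under pics/ and viewed, and the job is handed in when it is done.

Besides the shell and the picture viewer there is one more tool, called after ">>>" by a JSON object that holds its "fn" and its "kwargs". jog_arm: Moves the arm, as the interface text tells. Its arguments: {"type":"object","properties":{"offset":{"type":"array","items":{"type":"array","items":{"type":"number"}}},"delta_rot":{"type":"array","items":{"type":"array","items":{"type":"number"}}},"jaw":{"type":"array","items":{"type":"number"}},"newtons":{"type":"number"}},"required":["offset","delta_rot","jaw"]}

```bash
ls; mkdir -p pics
cat > h.py <<'E'
import numpy as np,cv2
from bench import monitor,cams,r
def snap(n,tag):
    p,d=cams.snapshot(n); cv2.imwrite(f'pics/{tag}.png',p[:,:,::-1]); np.savez(f'pics/{tag}.npz',p=p,d=d); return p,d
def world(n,d):
    m=cams.camera_model(n);K=np.array(m['K']);T=np.linalg.inv(np.array(m['camera_from_world']))
    v,u=np.mgrid[0:d.shape[0],0:d.shape[1]]
    c=np.stack([(u-K[0,2])/K[0,0]*d,(v-K[1,2])/K[1,1]*d,d,np.ones_like(d)],-1)
    return (c@T.T)[...,:3]
def proj(n,P):
    m=cams.camera_model(n);K=np.array(m['K']);T=np.array(m['camera_from_world'])
    P=np.atleast_2d(P);c=np.c_[P,np.ones(len(P))]@T.T; q=c[:,:3]@K.T; return q[:,:2]/q[:,2:]
E
python3 - <<'E'
from h import *
snap('scene','s0');snap('top','t0')
s=monitor.sense();print({k:np.round(v,2) for k,v in s.items()})
for n in('scene','top'):
    T=np.linalg.inv(np.array(cams.camera_model(n)['camera_from_world']));print(np.round(T,2))
E
```

```text
pics
{'time': np.float64(0.1), 'joint_pos': array([-69.93,   7.51,  85.32,  -0.  ,  87.26,  -4.89]), 'qd': array([ 0.06,  0.02, -0.16,  0.03,  0.03,  0.06]), 'joint_efforts': array([ 0.000e+00, -5.709e+01, -5.019e+01, -0.000e+00,  1.000e-02,
       -0.000e+00]), 'tool_pos': array([ 253.1 , -543.44,  230.32]), 'tcp_rot': array([-1.7999e+02,  1.0000e-01, -6.5030e+01]), 'ft_force': array([-0.09, -0.61,  0.42]), 'wrist_torque': array([-0.  ,  0.01,  0.01]), 'finger_gap': np.float64(85.1)}
[[ 4.9000e-01 -4.3000e-01  7.6000e-01 -7.7630e+01]
 [-8.7000e-01 -2.3000e-01  4.3000e-01 -4.4345e+02]
 [-1.0000e-02 -8.7000e-01 -4.9000e-01  4.9870e+02]
 [ 0.0000e+00  0.0000e+00  0.0000e+00  1.0000e+00]]
[[ 3.0000e-02 -1.0000e+00  1.0000e-01  5.1744e+02]
 [-1.0000e+00 -3.0000e-02 -1.0000e-02 -8.1660e+01]
 [ 1.0000e-02 -1.0000e-01 -1.0000e+00  9.3867e+02]
 [ 0.0000e+00  0.0000e+00  0.0000e+00  1.0000e+00]]
```

View pics/s0.png

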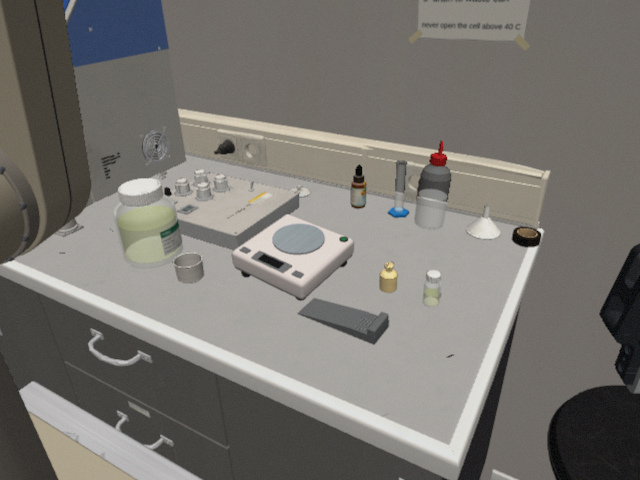

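View pics/t0.png

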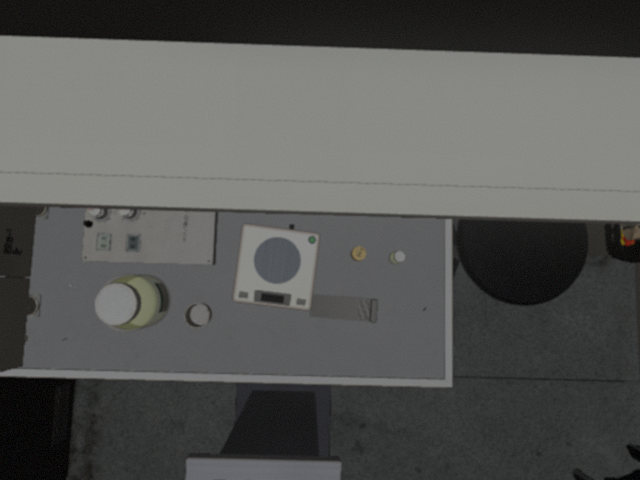

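The scene view shows the balance at about (295,255), the wedge from (302,312) to its heel at (380,325), the weight at (388,278), the vial at (432,288) and the cup at (189,268). In the top view a shelf covers the rear, the balance is at (277,266), and the wedge runs from about (310,306) to (377,310).

Run:
```python
from h import *
for n,t in(('top','t0'),('scene','s0')):
    z=np.load(f'pics/{t}.npz');W=world(n,z['d']);np.save(f'pics/{t}_W.npy',W)
    P=W.reshape(-1,3);ok=(z['d'].ravel()>0)
    for nm,px in (dict(shelfedge=(300,200),shelf=(300,120),bal=(277,260),weight=(359,254),vial=(398,257),cup=(198,314),heel=(374,310),ramp=(340,307),table=(330,350)) if n=='top' else dict(bal=(298,238),heel=(376,325),ramp=(330,315),weight=(388,270),vial=(432,276),cup=(189,262),table=(250,320))).items():
        print(n,nm,np.round(W[px[1],px[0]],1))
    # regions
    sel=ok&(abs(P[:,0]-480)<150)&(P[:,1]<20)&(P[:,1]>-330)&(P[:,2]>4)&(P[:,2]<90)
    Q=P[sel];print(len(Q))
    s=6
    im=np.zeros((600,800,3),np.uint8)
img=cv2.imread('pics/t0.png')[215:335,180:420]; cv2.imwrite('pics/t0c.png',cv2.resize(img,(800,400),interpolation=cv2.INTER_CUBIC))
img=cv2.imread('pics/s0.png')[200:350,220:450]; cv2.imwrite('pics/s0c.png',cv2.resize(img,(800,522),interpolation=cv2.INTER_CUBIC))
```

```text
top shelfedge [530.3 -80.1 869.9]
top shelf [543.9 -79.6 868.8]
top bal [558.5 -18.9  64.4]
top weight [ 576.3 -184.9   47.9]
top vial [ 571.7 -262.6   59.7]
top cup [442.6 148.4   1.9]
top heel [ 462.2 -220.9   23.8]
top ramp [ 465.6 -151.4    6.9]
top table [ 374.9 -132.7    0.7]
6312
scene bal [560.4 -17.1  62.3]
scene heel [ 451.6 -221.4   22.7]
scene ramp [ 457.3 -139.6    6.4]
scene weight [ 575.  -187.1   38. ]
scene vial [ 564.  -266.4   57.8]
scene cup [458.9 158.3  15.6]
scene table [395.1 -27.9  -2.2]
7504
```

View pics/t0c.png

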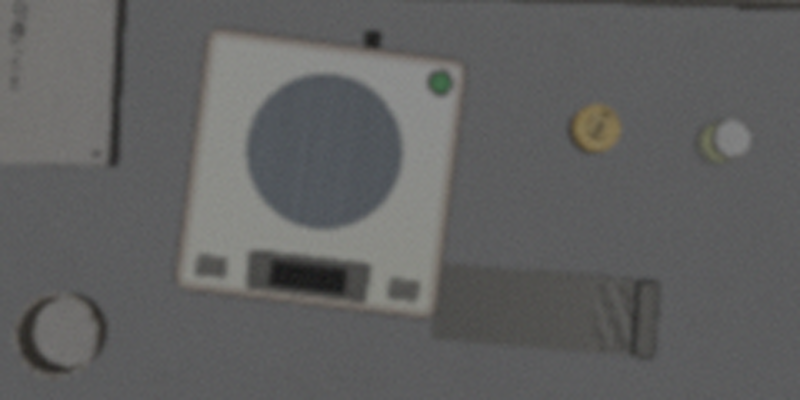

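View pics/s0c.png

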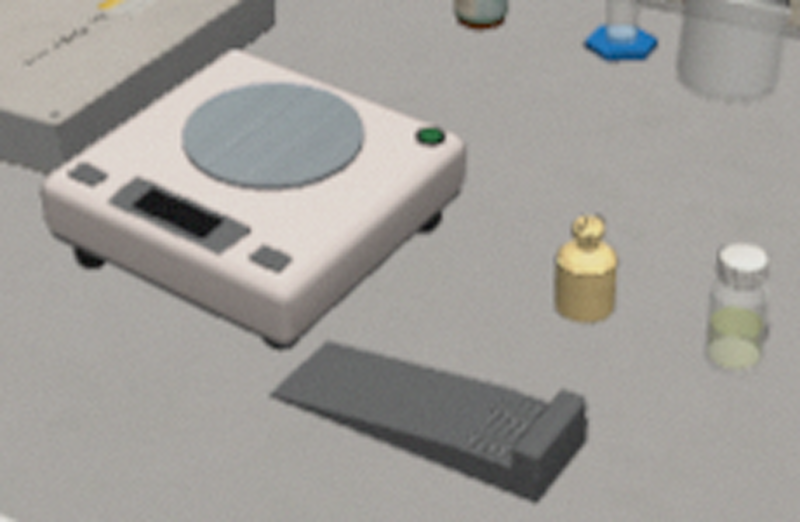

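```bash
cat > fit.py <<'E'
from h import *
from scipy.optimize import least_squares
from scipy.spatial.transform import Rotation as Ro
S=62.
def balpose(p,lean):
    # p: x,y of level origin, yaw (balance x-> world). lean about FL-RR foot diagonal (FL=(-62,62),RR=(62,-62))
    ax=np.array([1,-1,0])/np.sqrt(2)
    c=np.array([0,0,10.])*0
    Rl=Ro.from_rotvec(ax*lean*-1).as_matrix()  # sign checked
    Rz=Ro.from_euler('z',p[2]).as_matrix()
    def f(X): 
        X=np.atleast_2d(X); return (X@Rl.T)@Rz.T+np.array([p[0],p[1],0])
    return f
def wedge(p):
    Rz=Ro.from_euler('z',p[2]).as_matrix()
    return lambda X:np.atleast_2d(X)@Rz.T+np.array([p[0],p[1],0])
E
python3 - <<'E'
from fit import *
f=balpose([0,0,0],.09);print(f([[-62,-62,8],[60,60,60]]))
tc=lambda a:np.array(a)/3.3333+[180,215]-0.35
sc=lambda a:np.array(a)/3.478+[220,200]-0.35
# balance corners
C=np.array([[80,80,59],[80,-80,59],[-80,-80,59],[-80,80,59]])
pt=tc([[210,30],[466,62],[436,318],[178,287]])
# pan centre
pan=np.array([[0,0,66]]); ppt=tc([[325,151]]); pps=sc([[273,136]])
def res(p,b):
    f=balpose(p[:3],p[3])
    e=[(proj('top',f(C))-pt+0).ravel(),(proj('top',f(pan))-ppt).ravel(),(proj('scene',f(pan))-pps).ravel()]
    return np.concatenate(e)
for l in(None,):
    s=least_squares(res,[555,-20,0,.09],args=(0,),x_scale=[10,10,.1,.1]);print('bal',s.x,np.round(res(s.x,0),1))
g=lambda p:res(np.r_[p,.0907],0)
s=least_squares(g,[555,-20,0],x_scale=[10,10,.1]);print('bal fixed lean',s.x,np.round(s.fun,1))
f=balpose(s.x,.0907);print('short foot',f([[-62,-62,8]]),'check',f([[60,60,60]]),'level',balpose(s.x,0)([[-62,-62,8],[60,60,60]]))
# wedge: x to thin end; heel outer x=-70
Wt=np.array([[-56,24,26],[-70,24,26],[-70,-24,26],[-56,-24,26]])
# world +y thin. wedge left(+y wedge)= world -x
wt=tc([[630,354],[653,356],[660,282],[636,280]])
Ws=np.array([[70,24,0],[70,-24,2],[-70,24,0],[-70,24,26],[-70,-24,26]])
ws=sc([[270,393],[330,343],[537,501],[541,460],[586,400]])
def rw(p):
    w=wedge(p);return np.r_[(proj('top',w(Wt))-wt).ravel(),(proj('scene',w(Ws))-ws).ravel()]
s2=least_squares(rw,[460,-155,1.57],x_scale=[10,10,.1]);w=wedge(s2.x)
print('wedge',s2.x,np.degrees(s2.x[2]),np.round(s2.fun,1)); print('thin',w([70,0,0]),'heel',w([-70,0,13]))
Fw=f([[-62,-62,8]])-np.r_[s2.x[:2],0]; print('foot in wedge',Fw@Ro.from_euler('z',s2.x[2]).as_matrix())
Fl=balpose(s.x,0)([[-62,-62,8]])-np.r_[s2.x[:2],0]; print('foot level in wedge',Fl@Ro.from_euler('z',s2.x[2]).as_matrix())
for nm,n,px in(('weight','top',tc([[596,128]])),('vial','top',tc([[732,138]]))): print(nm,px)
E
```

```text
[[-61.24063959 -61.24063959  15.84828459]
 [ 63.57038788  63.57038788  52.13071619]]
bal [ 5.42158025e+02 -2.48649233e+01 -8.73267417e-02  1.62813031e-01] [ 1.8 -0.9  1.5 -3.2  1.  -1.  -0.8 -0.9 -0.8  4.1 -2.8  0.4]
bal fixed lean [ 5.45141736e+02 -2.23506916e+01 -8.82239885e-02] [ 1.  -1.8  1.6 -3.1  1.4 -0.7 -0.8 -0.8 -0.5  4.4 -2.8  0.4]
short foot [[478.75190871 -77.95012954  15.90890584]] check [[614.09400564  35.39471243  52.06777195]] level [[477.92007326 -78.64676614   8.        ]
 [610.1949587   32.12938058  60.        ]]
wedge [ 464.09094668 -157.30097067    1.51592127] 86.85589066570365 [ 1.   1.4  0.8  1.4  0.3  0.2  0.8  0.3 -0.1  0.2 -0.9 -1.6 -0.1  0.1
 -0.7 -1.7  1.  -2.1]
thin [[467.93027332 -87.40633875   0.        ]] heel [[ 460.25162004 -227.19560259   13.        ]]
foot in wedge [[ 80.03551507 -10.28669638  15.90890584]]
foot level in wedge [[79.29430297 -9.49432184  8.        ]]
weight [[358.45178802 253.050384  ]]
vial [[399.25219602 256.050414  ]]
```

```bash
sed -i 's/lean\*-1/lean/' fit.py
cat > f2.py <<'E'
from fit import *
tc=lambda a:np.array(a)/3.3333+[180,215]-0.35
sc=lambda a:np.array(a)/3.478+[220,200]-0.35
C=np.array([[80,80,59],[80,-80,59],[-80,-80,59],[-80,80,59]])
pt=tc([[210,30],[466,62],[436,318],[178,287]])
pan=np.array([[0,0,66]]); ppt=tc([[325,151]]); pps=sc([[273,136]])
def res(p):
    f=balpose(p,.0907)
    return np.concatenate([(proj('top',f(C))-pt).ravel(),(proj('top',f(pan))-ppt).ravel(),(proj('scene',f(pan))-pps).ravel()])
s=least_squares(res,[555,-20,0],x_scale=[10,10,.1]);print('bal',s.x,np.round(s.fun,1))
f=balpose(s.x,.0907);F=f([[-62,-62,8]]);print('short foot',F,'check',f([[60,60,60]]),'level',balpose(s.x,0)([[-62,-62,8],[60,60,60]]))
sp=[464.1,-157.3,1.516]
print('foot in wedge',(F-np.r_[sp[:2],0])@Ro.from_euler('z',sp[2]).as_matrix())
# depth check
for n,t in(('top','t0'),('scene','s0')):
    W=np.load(f'pics/{t}_W.npy').reshape(-1,3)
    X=f([[60,60,60],[60,-60,60],[-60,-60,60],[-60,60,60],[0,0,66]])
    for x in X:
        k=np.hypot(*(W[:,:2]-x[:2]).T)<6; print(n,np.round(x,1),np.round(np.median(W[k,2]),1),k.sum())
E
python3 f2.py
```

```text
bal [ 5.52816992e+02 -1.59029307e+01 -9.06121690e-02] [-0.2 -3.   1.9 -2.7  1.4 -0.9 -0.7 -0.6  0.   5.2 -2.7  0.9]
short foot [[ 4.85181302e+02 -7.22714748e+01  2.53273469e-02]] check [[613.55744173  34.71902236  67.43897694]] level [[485.46107533 -72.0383074    8.        ]
 [618.00013673  38.42162743  60.        ]]
foot in wedge [[ 8.60555021e+01 -1.63927402e+01  2.53273469e-02]]
top [613.6  34.7  67.4] 65.9 28
top [603.  -84.6  59.8] 60.8 26
top [483.7 -73.5  52.1] 52.5 28
top [494.3  45.8  59.8] 59.6 31
top [548.2 -19.7  65.7] 64.0 28
scene [613.6  34.7  67.4] 64.7 17
scene [603.  -84.6  59.8] 58.5 28
scene [483.7 -73.5  52.1] 49.6 33
scene [494.3  45.8  59.8] 30.4 28
scene [548.2 -19.7  65.7] 62.3 22
```

```bash
cat > f3.py <<'E'
from fit import *
tc=lambda a:np.array(a)/3.3333+[180,215]-0.35
sc=lambda a:np.array(a)/3.478+[220,200]-0.35
C=np.array([[80,80,59],[80,-80,59],[-80,-80,59],[-80,80,59]])
pt=tc([[210,30],[466,62],[436,318],[178,287]])
def res(p):
    f=balpose(p,.0907)
    return (proj('top',f(C))-pt).ravel()
s=least_squares(res,[555,-20,0],x_scale=[10,10,.1]);print('bal',s.x,np.round(s.fun,1))
f=balpose(s.x,.0907);F=f([[-62,-62,8]]);print('short foot',F,'check',f([[60,60,60]]))
sp=[464.1,-157.3,1.516]
print('foot in wedge',(F-np.r_[sp[:2],0])@Ro.from_euler('z',sp[2]).as_matrix())
w=wedge(sp)
def draw(n,t,x0,y0,x1,y1,k):
    im=cv2.imread(f'pics/{t}.png')[y0:y1,x0:x1];im=cv2.resize(im,None,fx=k,fy=k,interpolation=cv2.INTER_CUBIC)
    def pl(X,col,closed=True):
        q=((proj(n,X)-[x0,y0]+.5)*k).astype(np.int32);cv2.polylines(im,[q],closed,col,1)
    pl(f(C),(0,0,255));a=np.linspace(0,2*np.pi,60)
    pl(f(np.c_[47*np.cos(a),47*np.sin(a),66+0*a]),(0,255,0))
    for fx,fy,h in((-62,-62,18),(-62,62,10),(62,-62,10)):
        for z in(h,):pl(f(np.c_[fx+10*np.cos(a),fy+10*np.sin(a),z+0*a]),(255,0,255))
        pl(f([[fx,fy,h-10],[fx,fy,h]]),(255,0,255))
    pl(f(np.c_[C[:,:2],22+0*a[:4]]),(0,128,255))
    pl(w([[70,24,0],[70,-24,0],[-70,-24,0],[-70,24,0]]),(255,255,0))
    pl(w([[-56,24,26],[-70,24,26],[-70,-24,26],[-56,-24,26]]),(255,255,0))
    cv2.imwrite(f'pics/{t}o.png',im)
draw('top','t0',180,215,420,335,3.333);draw('scene','s0',220,200,450,350,3.478)
E
python3 f3.py
```

```text
bal [ 5.49157098e+02 -1.48634927e+01 -9.10769946e-02] [-0.8 -1.2  1.3 -0.9  0.8  0.9 -1.3  1.2]
short foot [[ 4.81495214e+02 -7.12005919e+01  2.53273469e-02]] check [[609.921072    35.7302212   67.43897694]]
foot in wedge [[ 8.69228947e+01 -1.26535340e+01  2.53273469e-02]]
```

View pics/t0o.png

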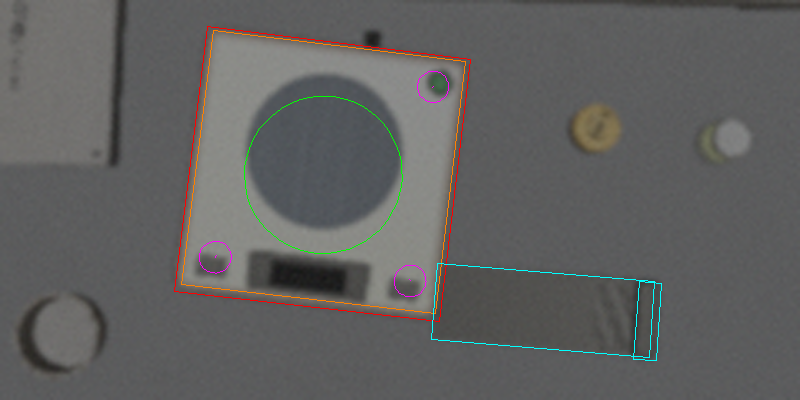

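View pics/s0o.png

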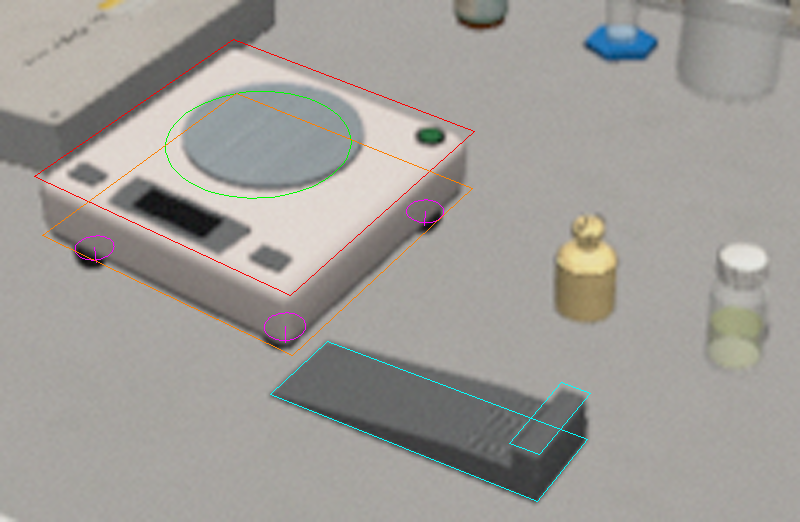

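>>> {"fn": "jog_arm", "kwargs": {"offset": [[0,0,0],[0,0,0],[0,0,0],[0,0,0],[0,0,0],[0,0,0],[0,0,0],[0,0,0]], "delta_rot": [[0,0,-7.8],[0,0,-7.8],[0,0,-7.8],[0,0,-7.8],[0,0,-7.8],[0,0,-7.8],[0,0,-7.8],[0,0,-7.8]], "jaw": [18,18,18,18,18,18,18,18]}}

```text
time: 0.9
tool_pos: [252.1, -540.8, 225.0]
tcp_rot: [-179.4, 0.2, -0.3]
ft_force: [-0.1, -0.0, -0.6]
finger_gap: 15.4
```

>>> {"fn": "jog_arm", "kwargs": {"offset": [[28,-38,0],[28,-38,0],[28,-38,0],[28,-38,0],[28,-38,0],[28,-38,0],[0,0,0]], "delta_rot": [[0,0,0.5],[0,0,0.5],[0,0,0.5],[0,0,0.5],[0,0,0.5],[0,0,0.5],[0,0,0]], "jaw": [18,18,18,18,18,18,18]}}

```text
time: 1.6
tool_pos: [428.1, -307.9, 222.3]
tcp_rot: [-179.1, 0.5, -3.2]
ft_force: [0.3, -0.4, 0.3]
finger_gap: 15.3
```

>>> {"fn": "jog_arm", "kwargs": {"offset": [[8,-11,35],[8,-11,35],[8,-11,35],[8,-12,35],[0,0,30],[0,0,0]], "delta_rot": [[-0.4,0.2,0],[-0.3,0.2,0],[-0.2,0.1,0],[0,0,0],[0,0,0],[0,0,0]], "jaw": [18,18,18,18,18,18]}}

```text
time: 2.2
tool_pos: [463.2, -262.8, 47.3]
tcp_rot: [179.8, -0.1, -3.0]
ft_force: [-1.9, 0.5, 0.0]
finger_gap: 15.7
```

Run:
```python
from h import *
snap('scene','s1')
s=monitor.sense();print({k:np.round(v,2) for k,v in s.items()})
img=cv2.imread('pics/s1.png')[200:370,240:450]; cv2.imwrite('pics/s1c.png',cv2.resize(img,None,fx=3.5,fy=3.5,interpolation=cv2.INTER_CUBIC))
```

```text
{'time': np.float64(2.25), 'joint_pos': array([-35.  ,   6.63, 106.06,  -0.14,  66.96, -31.95]), 'qd': array([-0.49, -2.55, -3.21,  0.02,  1.39,  0.16]), 'joint_efforts': array([ 8.000e-02, -4.954e+01, -4.405e+01, -7.000e-02, -6.200e-01,
        1.000e-02]), 'tool_pos': array([ 464.43, -263.67,   49.66]), 'tcp_rot': array([179.71,  -0.23,  -3.  ]), 'ft_force': array([-0.12,  0.15, -0.8 ]), 'wrist_torque': array([-0.01, -0.03, -0.04]), 'finger_gap': np.float64(15.15)}
```

View pics/s1c.png

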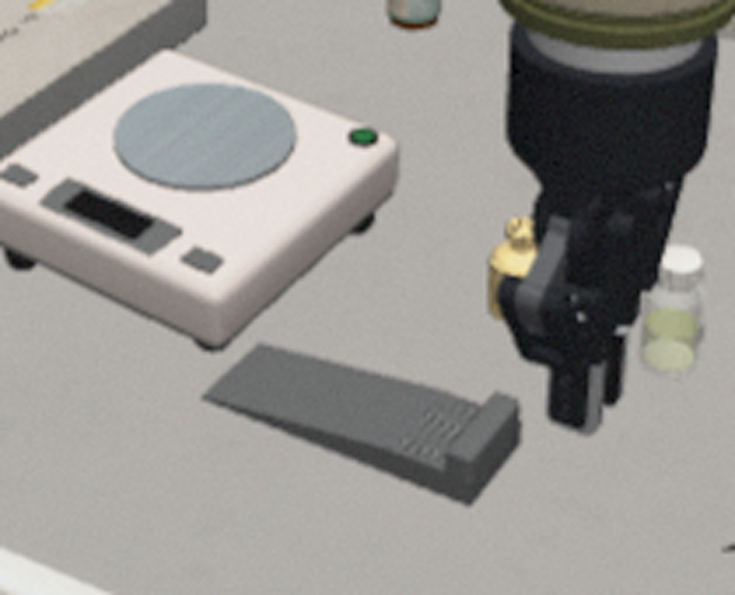

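>>> {"fn": "jog_arm", "kwargs": {"offset": [[-1,0,20],[-1,0,15],[0,0,5],[0,0,0]], "delta_rot": [[0,0,0],[0,0,0],[0,0,0],[0,0,0]], "jaw": [18,18,18,18]}}

```text
time: 2.65
tool_pos: [465.8, -268.3, 15.2]
tcp_rot: [179.4, -0.7, -3.1]
ft_force: [-0.0, 1.1, 0.9]
finger_gap: 15.5
```

>>> {"fn": "jog_arm", "kwargs": {"offset": [[-1,-4,5],[-1,-5,3],[0,-5,0],[0,0,0]], "delta_rot": [[0.3,0.3,0],[0.2,0.2,0],[0,0,0],[0,0,0]], "jaw": [18,18,18,18]}}

```text
time: 3.05
tool_pos: [466.5, -254.8, 9.8]
tcp_rot: [179.8, -1.4, -3.1]
ft_force: [-0.6, 0.4, 0.0]
finger_gap: 15.4
```

>>> {"fn": "jog_arm", "kwargs": {"offset": [[-2,-4,1],[-2,-4,1],[-1,-4,0],[0,0,0]], "delta_rot": [[0,-0.7,0],[0,-0.6,0],[0,0,0],[0,0,0]], "jaw": [18,18,18,18]}}

```text
time: 3.45
tool_pos: [462.3, -241.3, 8.1]
tcp_rot: [179.8, -0.1, -3.1]
ft_force: [-0.2, -0.4, -0.2]
finger_gap: 15.5
```

>>> {"fn": "jog_arm", "kwargs": {"offset": [[0,-3,0],[0,-3,0],[0,-3,0],[0,-3,0],[0,0,0]], "delta_rot": [[0,0,0],[0,0,0],[0,0,0],[0,0,0],[0,0,0]], "jaw": [18,18,18,18,18]}}

```text
time: 3.95
tool_pos: [463.1, -228.4, 8.2]
tcp_rot: [179.8, -0.1, -3.1]
ft_force: [-0.2, 0.1, 0.2]
finger_gap: 15.2
```

Run:
```python
from h import *
snap('scene','s2')
s=monitor.sense();print({k:np.round(v,2) for k,v in s.items() if k in('tool_pos','ft_force','tcp_rot')})
img=cv2.imread('pics/s2.png')[200:370,240:450]; cv2.imwrite('pics/s2c.png',cv2.resize(img,None,fx=3.5,fy=3.5,interpolation=cv2.INTER_CUBIC))
```

```text
{'tool_pos': array([ 463.14, -228.53,    8.2 ]), 'tcp_rot': array([ 1.7978e+02, -7.0000e-02, -3.0900e+00]), 'ft_force': array([ 0.31, -0.44, -0.13])}
```

View pics/s2c.png

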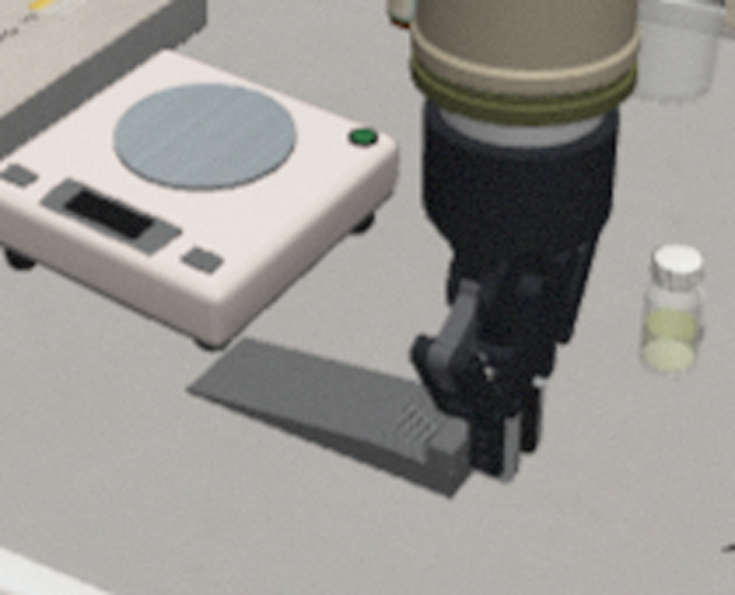

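>>> {"fn": "jog_arm", "kwargs": {"offset": [[0,-4,0],[0,-4,0],[0,-4,0],[0,-4,0],[0,-4,0],[0,0,0]], "delta_rot": [[0,0,0],[0,0,0],[0,0,0],[0,0,0],[0,0,0],[0,0,0]], "jaw": [18,18,18,18,18,18]}}

```text
time: 4.6
tool_pos: [464.8, -209.3, 8.9]
tcp_rot: [179.6, -0.2, -3.1]
ft_force: [-0.7, -0.9, -1.5]
finger_gap: 15.4
```

>>> {"fn": "jog_arm", "kwargs": {"offset": [[0,-4,0],[0,-4,0],[0,-4,0],[0,-4,0],[0,0,0]], "delta_rot": [[0,0,0],[0,0,0],[0,0,0],[0,0,0],[0,0,0]], "jaw": [18,18,18,18,18]}}

```text
time: 5.1
tool_pos: [465.8, -191.9, 8.9]
tcp_rot: [179.6, -0.2, -3.1]
ft_force: [0.0, -0.5, 0.2]
finger_gap: 15.5
```

Run:
```python
from h import *
snap('scene','s3')
img=cv2.imread('pics/s3.png')[200:370,240:450]; cv2.imwrite('pics/s3c.png',cv2.resize(img,None,fx=3.5,fy=3.5,interpolation=cv2.INTER_CUBIC))
```

```text
(no output)
```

View pics/s3c.png

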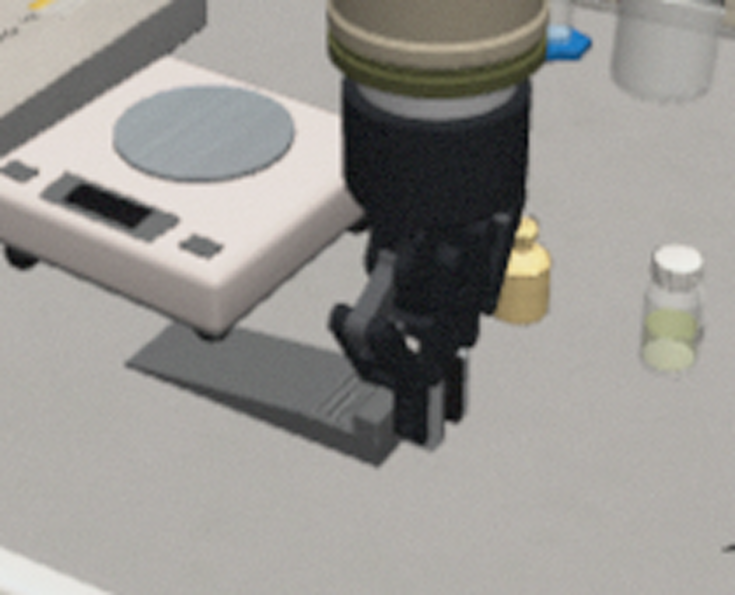

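The wedge runs straight, and the front right corner is rising: the foot at (210,333) in the crop is now on the ramp. I'll keep pushing.

>>> {"fn": "jog_arm", "kwargs": {"offset": [[0,-4,0],[0,-4,0],[0,-3,0],[0,0,0]], "delta_rot": [[0,0,0],[0,0,0],[0,0,0],[0,0,0]], "jaw": [18,18,18,18]}}

```text
time: 5.55
tool_pos: [466.5, -180.2, 8.8]
tcp_rot: [179.6, -0.2, -3.1]
ft_force: [0.2, -0.6, 0.6]
finger_gap: 15.3
```

>>> {"fn": "jog_arm", "kwargs": {"offset": [[0,-3,0],[0,-2,0]], "delta_rot": [[0,0,0],[0,0,0]], "jaw": [18,18]}}

```text
time: 5.75
tool_pos: [466.8, -175.1, 8.8]
tcp_rot: [179.5, -0.2, -3.1]
ft_force: [-0.2, -3.0, 0.8]
finger_gap: 15.1
```

Run:
```python
from h import *
snap('scene','s4');snap('top','t4')
s=monitor.sense();print({k:np.round(v,2) for k,v in s.items() if k in('tool_pos','ft_force','tcp_rot')})
img=cv2.imread('pics/s4.png')[200:370,240:450]; cv2.imwrite('pics/s4c.png',cv2.resize(img,None,fx=3.5,fy=3.5,interpolation=cv2.INTER_CUBIC))
```

```text
{'tool_pos': array([ 466.82, -174.89,    8.82]), 'tcp_rot': array([179.56,  -0.18,  -3.12]), 'ft_force': array([ 0.68, -0.48,  1.62])}
```

View pics/s4c.png

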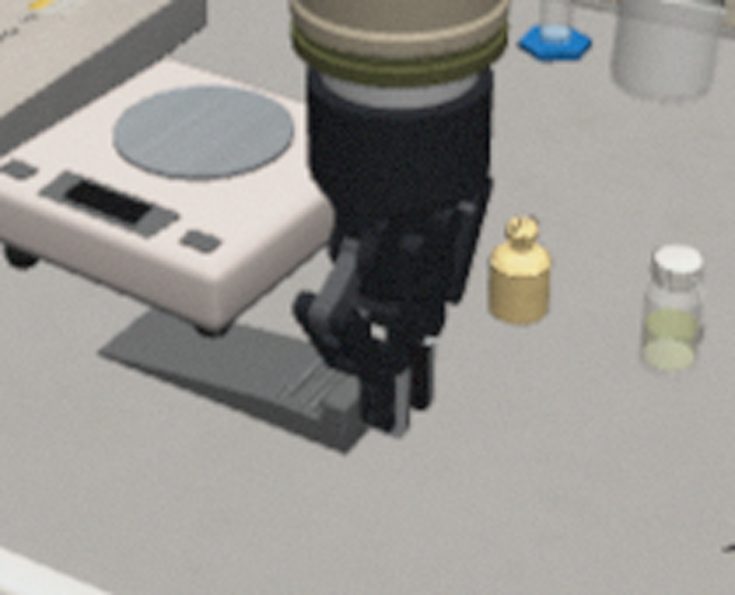

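```bash
cat > ray.py <<'E'
from h import *
def ray(n,uv,z):
    m=cams.camera_model(n);K=np.array(m['K']);T=np.linalg.inv(np.array(m['camera_from_world']))
    d=T[:3,:3]@np.linalg.solve(K,[uv[0],uv[1],1]);o=T[:3,3];return o+d*(z-o[2])/d[2]
c=lambda a:np.array(a)/3.5+[240,200]-.36
E
python3 - <<'E'
from ray import *
for a,b in(((204,398),(98,351)),((470,505),(346,453)),((204,398),(190,388)),((204,398),(125,364))):
    A,B=ray('scene',c(a),0),ray('scene',c(b),0);print(A,B,B-A)
E
```

```text
[ 4.43406807e+02 -8.79478335e+01 -5.68434189e-14] [449.55163368 -23.78669433   0.        ] [6.14482657e+00 6.41611391e+01 5.68434189e-14]
[ 436.04134296 -225.99466973    0.        ] [ 440.56958826 -163.90409358    0.        ] [ 4.5282453  62.09057615  0.        ]
[ 4.43406807e+02 -8.79478335e+01 -5.68434189e-14] [ 4.46566219e+02 -7.82346565e+01  5.68434189e-14] [3.15941219e+00 9.71317695e+00 1.13686838e-13]
[ 4.43406807e+02 -8.79478335e+01 -5.68434189e-14] [447.27869596 -41.07770814   0.        ] [3.87188885e+00 4.68701253e+01 5.68434189e-14]
```

>>> {"fn": "jog_arm", "kwargs": {"offset": [[0,-2,0]], "delta_rot": [[0,0,0]], "jaw": [18]}}

```text
time: 5.95
tool_pos: [467.0, -173.2, 8.9]
tcp_rot: [179.5, -0.2, -3.1]
ft_force: [-0.2, -6.1, -0.0]
finger_gap: 15.3
```

>>> {"fn": "jog_arm", "kwargs": {"offset": [[0,-1.5,0]], "delta_rot": [[0,0,0]], "jaw": [18]}}

```text
time: 6.05
tool_pos: [467.0, -172.0, 8.9]
tcp_rot: [179.5, -0.2, -3.1]
ft_force: [-0.7, -6.4, -0.5]
finger_gap: 15.4
```

>>> {"fn": "jog_arm", "kwargs": {"offset": [[0,-1.5,0]], "delta_rot": [[0,0,0]], "jaw": [18]}}

```text
time: 6.15
tool_pos: [467.0, -171.1, 8.9]
tcp_rot: [179.4, -0.2, -3.1]
ft_force: [-1.8, -7.1, -0.7]
finger_gap: 15.1
```

Run:
```python
from h import *
snap('scene','s5')
s=monitor.sense();print({k:np.round(v,2) for k,v in s.items() if k in('tool_pos','ft_force','tcp_rot')})
img=cv2.imread('pics/s5.png')[200:370,240:450]; cv2.imwrite('pics/s5c.png',cv2.resize(img,None,fx=3.5,fy=3.5,interpolation=cv2.INTER_CUBIC))
```

```text
{'tool_pos': array([ 467.03, -170.93,    8.86]), 'tcp_rot': array([179.43,  -0.19,  -3.13]), 'ft_force': array([-0.4 , -5.65,  0.18])}
```

View pics/s5c.png

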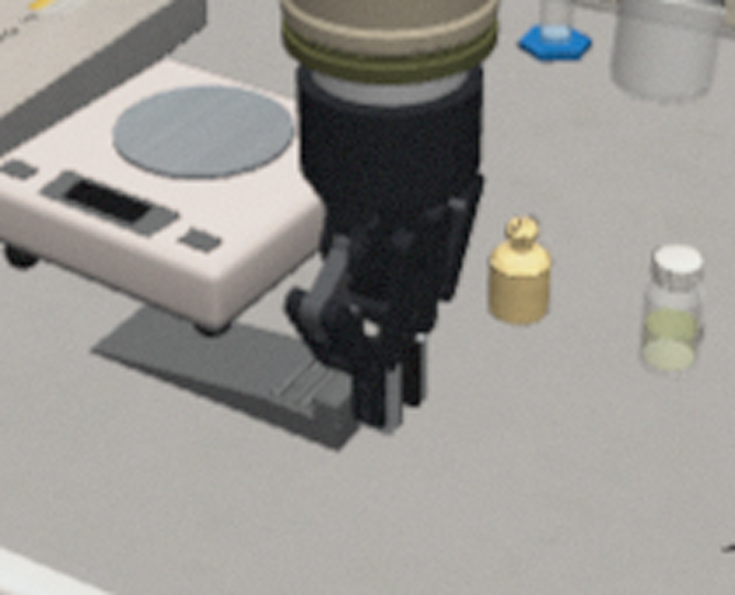

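>>> {"fn": "jog_arm", "kwargs": {"offset": [[0,-1.5,0]], "delta_rot": [[0,0,0]], "jaw": [18]}}

```text
time: 6.3
tool_pos: [467.1, -170.2, 8.9]
tcp_rot: [179.3, -0.2, -3.1]
ft_force: [-0.2, -7.7, -2.2]
finger_gap: 15.7
```

>>> {"fn": "jog_arm", "kwargs": {"offset": [[0,-1.5,0]], "delta_rot": [[0,0,0]], "jaw": [18]}}

```text
time: 6.4
tool_pos: [467.1, -169.7, 9.0]
tcp_rot: [179.2, -0.2, -3.1]
ft_force: [-0.8, -9.6, -1.7]
finger_gap: 15.4
```

Run:
```python
from h import *
p,d=snap('scene','s6')
s=monitor.sense();print({k:np.round(v,2) for k,v in s.items() if k in('tool_pos','ft_force','tcp_rot')})
# balance image motion s4->s6 on left part (front-left, feet)
g=lambda t:cv2.cvtColor(cv2.imread(f'pics/{t}.png'),cv2.COLOR_BGR2GRAY).astype(np.float32)
for t in('s4','s5'):
    for nm,(y0,y1,x0,x1) in dict(buttons=(240,275,238,300),pan=(220,255,265,315),ref=(170,220,180,230)).items():
        print(t,nm,np.round(cv2.phaseCorrelate(g(t)[y0:y1,x0:x1],g('s6')[y0:y1,x0:x1]),2))
img=p[200:370,240:450,::-1]; cv2.imwrite('pics/s6c.png',cv2.resize(img,None,fx=3.5,fy=3.5,interpolation=cv2.INTER_CUBIC))
```

```text
{'tool_pos': array([ 467.05, -169.56,    8.93]), 'tcp_rot': array([179.25,  -0.2 ,  -3.14]), 'ft_force': array([-1.29, -8.44, -0.64])}Traceback (most recent call last):
  File "<stdin>", line 8, in <module>
    return _wrapfunc(a, 'round', decimals=decimals, out=out)
    return _wrapit(obj, method, *args, **kwds)
    conv = _array_converter(obj)
ValueError: setting an array element with a sequence. The requested array has an inhomogeneous shape after 1 dimensions. The detected shape was (2,) + inhomogeneous part.
```

Run:
```python
from ray import *
g=lambda t:cv2.cvtColor(cv2.imread(f'pics/{t}.png'),cv2.COLOR_BGR2GRAY).astype(np.float32)
for t in('s3','s4','s5'):
    for nm,(y0,y1,x0,x1) in dict(buttons=(240,275,238,300),pan=(220,255,265,315),ref=(170,220,180,230)).items():
        (dx,dy),q=cv2.phaseCorrelate(g(t)[y0:y1,x0:x1].copy(),g('s6')[y0:y1,x0:x1].copy(),cv2.createHanningWindow((x1-x0,y1-y0),cv2.CV_32F));print(t,nm,round(dx,2),round(dy,2),round(q,2))
img=cv2.imread('pics/s6.png')[200:370,240:450]; cv2.imwrite('pics/s6c.png',cv2.resize(img,None,fx=3.5,fy=3.5,interpolation=cv2.INTER_CUBIC))
```

```text
s3 buttons -0.13 -0.93 1.0
s3 pan -0.16 -0.22 0.87
s3 ref -0.08 -0.0 0.95
s4 buttons -0.04 -0.36 1.13
s4 pan -0.26 -0.1 0.92
s4 ref -0.02 0.04 0.99
s5 buttons -0.04 -0.21 0.97
s5 pan -0.17 -0.0 0.92
s5 ref -0.03 -0.01 0.93
```

View pics/s6c.png

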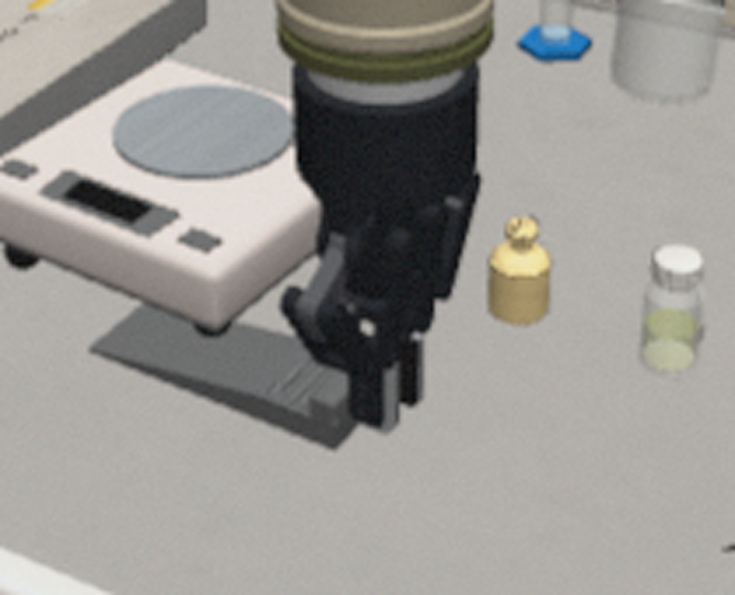

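>>> {"fn": "jog_arm", "kwargs": {"offset": [[0,-2,0]], "delta_rot": [[0,0,0]], "jaw": [18]}}

```text
time: 6.55
tool_pos: [467.1, -168.7, 9.0]
tcp_rot: [179.1, -0.2, -3.1]
ft_force: [-1.1, -10.1, -0.6]
finger_gap: 15.4
```

Run:
```python
from ray import *
snap('scene','s7')
s=monitor.sense();print({k:np.round(v,2) for k,v in s.items() if k in('tool_pos','ft_force','tcp_rot')})
g=lambda t:cv2.cvtColor(cv2.imread(f'pics/{t}.png'),cv2.COLOR_BGR2GRAY).astype(np.float32)
for t in('s4','s6'):
    for nm,(y0,y1,x0,x1) in dict(buttons=(240,275,238,300),pan=(220,255,265,315)).items():
        (dx,dy),q=cv2.phaseCorrelate(g(t)[y0:y1,x0:x1].copy(),g('s7')[y0:y1,x0:x1].copy(),cv2.createHanningWindow((x1-x0,y1-y0),cv2.CV_32F));print(t,nm,round(dx,2),round(dy,2),round(q,2))
for a,b in(((204,398),(90,348)),((470,505),(334,448))):
    A,B=ray('scene',c(a),0),ray('scene',c(b),0);print(B-A)
```

```text
{'tool_pos': array([ 467.05, -168.48,    8.93]), 'tcp_rot': array([179.15,  -0.2 ,  -3.15]), 'ft_force': array([-0.21, -8.26, -1.12])}
s4 buttons -0.14 -0.4 1.18
s4 pan -0.03 -0.03 0.94
s6 buttons -0.08 -0.23 0.97
s6 pan 0.1 0.03 0.93
[ 6.27158134 68.96007597  0.        ]
[ 4.96733823 68.36357252  0.        ]
```

The push has reached about 10 N with the wedge about 52 mm in. I'll back off and inspect.

>>> {"fn": "jog_arm", "kwargs": {"offset": [[0,4,0],[0,10,0],[0,15,0],[0,15,-5],[0,0,-40],[0,0,-40],[0,0,-40],[0,0,0]], "delta_rot": [[0,0,0],[0,0,0],[0,0,0],[0,0,0],[0,0,0],[0,0,0],[0,0,0],[0,0,0]], "jaw": [18,18,18,18,10,0,0,0]}}

```text
time: 7.4
tool_pos: [461.5, -216.8, 137.9]
tcp_rot: [179.4, 0.1, -3.3]
ft_force: [-0.4, -0.9, -0.3]
finger_gap: 0.2
```

Run:
```python
from h import *
for n,t in(('scene','s8'),('top','t8')):
    p,d=snap(n,t);np.save(f'pics/{t}_W.npy',world(n,d))
img=cv2.imread('pics/t8.png')[215:335,180:420]; cv2.imwrite('pics/t8c.png',cv2.resize(img,(800,400),interpolation=cv2.INTER_CUBIC))
img=cv2.imread('pics/s8.png')[200:350,220:450]; cv2.imwrite('pics/s8c.png',cv2.resize(img,(800,522),interpolation=cv2.INTER_CUBIC))
```

```text
(no output)
```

View pics/t8c.png

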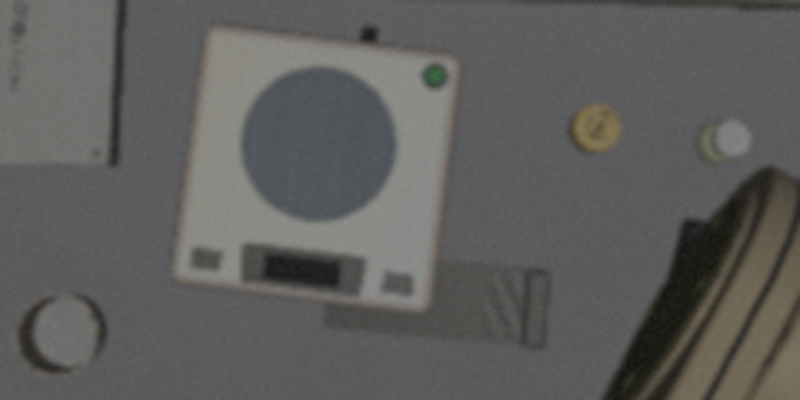

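View pics/s8c.png

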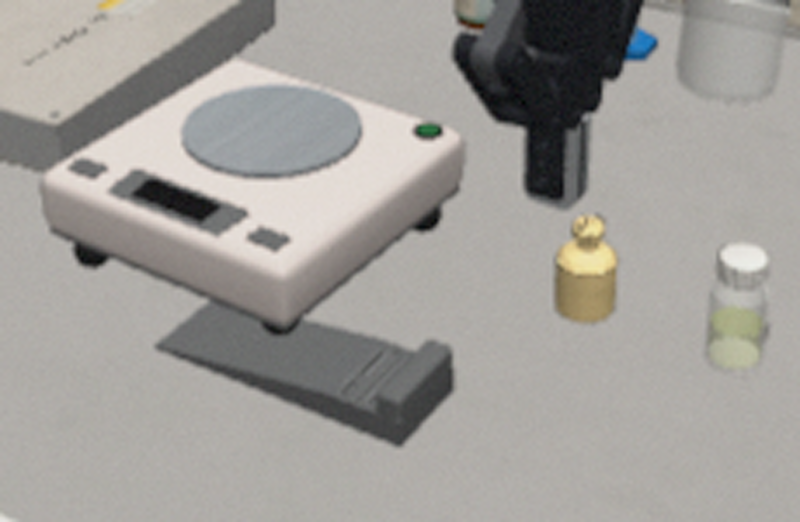

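The balance now looks level, with the foot at (282,320) on the ramp of the wedge. The heel stands clear at (430,395), and the weight and vial haven't moved. Next I'll measure the tilt and how far the wedge is in.

Run:
```python
from fit import *
tc=lambda a:np.array(a)/3.3333+[180,215]-0.35
sc=lambda a:np.array(a)/3.478+[220,200]-0.35
C=np.array([[80,80,59],[80,-80,59],[-80,-80,59],[-80,80,59]])
pt=tc([[206,27],[461,57],[430,313],[173,280]])
s=least_squares(lambda p:(proj('top',balpose(p,0)(C))-pt).ravel(),[550,-15,-.09],x_scale=[10,10,.1]);print('bal',s.x,np.round(s.fun,1))
f=balpose(s.x,0);F=f([[-62,-62,8]]);print('short foot',F,'check',f([[60,60,60]]))
wt=tc([[521,346],[544,348],[551,270],[528,268]]);ws=sc([[155,346],[402,445],[405,408],[452,350]])
Wt=np.array([[-56,24,26],[-70,24,26],[-70,-24,26],[-56,-24,26]]);Ws=np.array([[70,24,0],[-70,24,0],[-70,24,26],[-70,-24,26]])
rw=lambda p:np.r_[(proj('top',wedge(p)(Wt))-wt).ravel(),(proj('scene',wedge(p)(Ws))-ws).ravel()]
q=least_squares(rw,[467,-90,1.52],x_scale=[10,10,.1]);print('wedge',q.x,np.round(q.fun,1))
fw=(F-np.r_[q.x[:2],0])@Ro.from_euler('z',q.x[2]).as_matrix();print('engagement',70-fw[0,0],'lat',fw[0,1])
for n,t in(('top','t0'),('top','t8'),('scene','s0'),('scene','s8')):
    W=np.load(f'pics/{t}_W.npy').reshape(-1,3)
    b=(W-[s.x[0],s.x[1],0])@Ro.from_euler('z',s.x[2]).as_matrix()
    k=(abs(b[:,0])<70)&(abs(b[:,1])<70)&(np.hypot(b[:,0]-12,b[:,1])>53)&(b[:,2]>45)&(b[:,2]<75)
    Q=b[k]
    for _ in range(4):
        A=np.c_[Q[:,:2],np.ones(len(Q))];c=np.linalg.lstsq(A,Q[:,2],rcond=None)[0];e=Q[:,2]-A@c;Q=Q[abs(e)<max(2.0,2*e.std())]
    print(t,'slope x,y',np.round(c,4),len(Q))
```

```text
bal [ 5.48499338e+02 -1.47486574e+01 -9.18611970e-02] [-0.6 -1.6  1.2 -1.2  1.   1.2 -1.6  1.5]
short foot [[481.07335991 -70.79986091   8.        ]] check [[613.75028545  39.4944428   60.        ]]
wedge [468.36939218 -89.00168228   1.52016477] [ 0.8  0.7  0.6  0.6  0.2  0.7  0.4  0.8 -0.   0.3 -0.2  0.1 -1.1 -2.5
  1.  -2.1]
engagement 51.178557469066476 lat -11.766494738775904
t0 slope x,y [5.73000e-02 5.97000e-02 5.94258e+01] 2373
t8 slope x,y [-7.30000e-03  2.00000e-04  5.94439e+01] 2316
s0 slope x,y [5.64000e-02 6.18000e-02 5.75604e+01] 1735
s8 slope x,y [-7.10000e-03  0.00000e+00  5.75739e+01] 1530
```

The balance is level to within the noise and hasn't moved, and the wedge is about 51 mm in. Next I'll go above the check corner with the fingers shut.

>>> {"fn": "jog_arm", "kwargs": {"offset": [[20,-38,0],[20,-38,0],[20,-38,0],[20,-38,0],[20,-38,0],[20,-38,0],[10,-20,0],[0,0,0],[0,0,0]], "delta_rot": [[0,0,0],[0,0,0],[0,0,0],[0,0,0],[0,0,0],[0,0,0],[0,0,0],[0,0,0],[0,0,0]], "jaw": [0,0,0,0,0,0,0,0,0]}}

```text
time: 8.4
tool_pos: [599.5, 29.1, 111.7]
tcp_rot: [179.7, 1.9, -3.7]
ft_force: [0.7, -0.3, -0.7]
finger_gap: 0.0
```

>>> {"fn": "jog_arm", "kwargs": {"offset": [[6,-5,10],[6,-5,10],[1,0,8],[0,0,0]], "delta_rot": [[0,0.8,0],[0,0.8,0],[0,0.2,0],[0,0,0]], "jaw": [0,0,0,0]}}

```text
time: 8.8
tool_pos: [609.0, 33.2, 78.4]
tcp_rot: [179.6, 0.4, -3.9]
ft_force: [-0.9, -0.2, -0.5]
finger_gap: 0.2
```

Run:
```python
from h import *
snap('scene','s9')
s=monitor.sense();print({k:np.round(v,2) for k,v in s.items() if k in('tool_pos','ft_force','tcp_rot')})
img=cv2.imread('pics/s9.png')[180:330,200:430]; cv2.imwrite('pics/s9c.png',cv2.resize(img,(800,522),interpolation=cv2.INTER_CUBIC))
```

```text
{'tool_pos': array([609.33,  33.12,  79.03]), 'tcp_rot': array([179.63,   0.39,  -3.93]), 'ft_force': array([-0.11,  0.23,  0.  ])}
```

View pics/s9c.png

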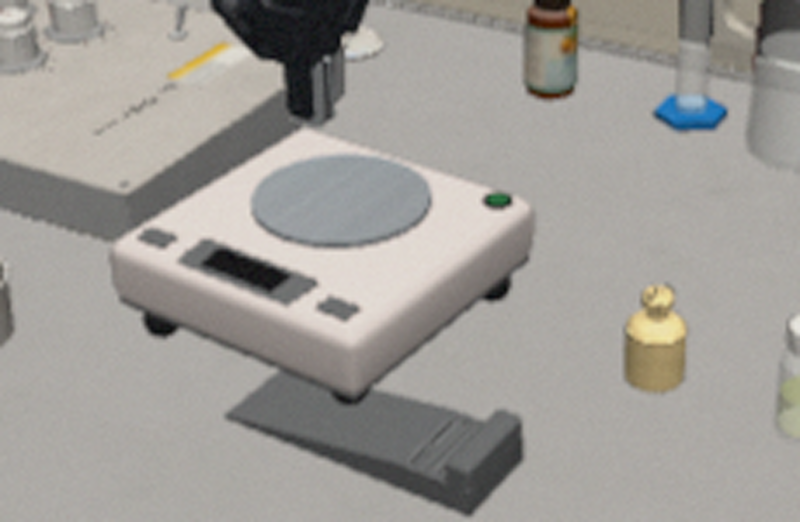

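>>> {"fn": "jog_arm", "kwargs": {"offset": [[2,-3,6],[2,-3,5],[0,0,0]], "delta_rot": [[0,0,0],[0,0.3,0],[0,0,0]], "jaw": [0,0,0]}}

```text
time: 9.15
tool_pos: [614.2, 37.6, 68.2]
tcp_rot: [179.6, 0.0, -4.0]
ft_force: [0.3, 0.1, -0.0]
finger_gap: 0.1
```

>>> {"fn": "jog_arm", "kwargs": {"offset": [[0,0,2],[0,0,2]], "delta_rot": [[0,0,0],[0,0,0]], "jaw": [0,0]}}

```text
time: 9.35
tool_pos: [614.6, 37.7, 64.6]
tcp_rot: [179.6, -0.0, -4.0]
ft_force: [-0.4, -0.3, -0.1]
finger_gap: 0.1
```

>>> {"fn": "jog_arm", "kwargs": {"offset": [[0,0,1.5],[0,0,1.5]], "delta_rot": [[0,0,0],[0,0,0]], "jaw": [0,0]}}

```text
time: 9.55
tool_pos: [614.8, 37.8, 61.6]
tcp_rot: [179.6, -0.1, -4.0]
ft_force: [-0.2, -0.3, -0.5]
finger_gap: 0.0
```

>>> {"fn": "jog_arm", "kwargs": {"offset": [[0,0,1.5]], "delta_rot": [[0,0,0]], "jaw": [0]}}

```text
time: 9.65
tool_pos: [614.9, 37.8, 60.1]
tcp_rot: [179.6, -0.1, -4.0]
ft_force: [-0.1, -0.8, -0.7]
finger_gap: -0.3
```

>>> {"fn": "jog_arm", "kwargs": {"offset": [[0,0,1.5]], "delta_rot": [[0,0,0]], "jaw": [0]}}

```text
time: 9.75
tool_pos: [615.1, 37.8, 59.4]
tcp_rot: [179.6, -0.1, -4.0]
ft_force: [-7.4, 0.3, 16.0]
finger_gap: -0.3
```

>>> {"fn": "jog_arm", "kwargs": {"offset": [[0,0,1.5]], "delta_rot": [[0,0,0]], "jaw": [0]}}

```text
time: 9.85
tool_pos: [615.2, 37.9, 59.4]
tcp_rot: [179.6, -0.1, -4.0]
ft_force: [-9.1, 0.2, 16.0]
finger_gap: -0.1
```

>>> {"fn": "jog_arm", "kwargs": {"offset": [[-0.3,0,0.3],[0,0,0.5],[0,0,0.5]], "delta_rot": [[0,0,0],[0,0,0],[0,0,0]], "jaw": [0,0,0]}}

```text
time: 10.15
tool_pos: [615.4, 37.9, 59.6]
tcp_rot: [179.6, -0.2, -4.0]
ft_force: [-3.8, 0.4, 6.5]
finger_gap: -0.2
```

Run:
```python
from h import *
snap('scene','s10')
s=monitor.sense();print({k:np.round(v,2) for k,v in s.items() if k in('tool_pos','ft_force','tcp_rot')})
g=lambda t:cv2.cvtColor(cv2.imread(f'pics/{t}.png'),cv2.COLOR_BGR2GRAY).astype(np.float32)
for t in('s8','s9'):
    for nm,(y0,y1,x0,x1) in dict(buttons=(240,275,235,305),right=(230,300,290,355),wedge=(290,330,260,352)).items():
        (dx,dy),q=cv2.phaseCorrelate(g(t)[y0:y1,x0:x1].copy(),g('s10')[y0:y1,x0:x1].copy(),cv2.createHanningWindow((x1-x0,y1-y0),cv2.CV_32F));print(t,nm,round(dx,2),round(dy,2),round(q,2))
```

```text
{'tool_pos': array([615.38,  37.88,  59.65]), 'tcp_rot': array([ 1.7963e+02, -1.5000e-01, -3.9800e+00]), 'ft_force': array([-2.7 , -0.01,  6.54])}
s8 buttons -0.08 -0.05 0.93
s8 right -0.06 -0.15 0.97
s8 wedge 0.07 0.15 0.95
s9 buttons -0.09 -0.09 0.94
s9 right 0.04 -0.11 0.97
s9 wedge 0.04 0.18 0.95
```

With 6.5 to 16 N pressed on the corner, the balance moved less than 0.2 px. Now I'll move clear.

>>> {"fn": "jog_arm", "kwargs": {"offset": [[0,0,-10],[0,0,-25],[0,0,-45],[0,0,-45],[-20,20,-30],[-30,35,0],[-30,35,0],[-30,35,0],[-30,35,0],[-30,35,0],[-30,35,0],[-30,35,0],[-30,35,0],[0,0,0],[0,0,0],[0,0,0]], "delta_rot": [[0,0,0],[0,0,0],[0,0,0],[0,0,0],[0,0,0],[0,0,0],[0,0,0],[0,0,0],[0,0,0],[0,0,0],[0,0,0],[0,0,0],[0,0,0],[0,0,0],[0,0,0],[0,0,0]], "jaw": [0,0,0,0,0,0,0,0,0,0,0,0,0,0,0,0]}}

```text
time: 11.8
tool_pos: [325.9, -252.7, 229.4]
tcp_rot: [179.2, -0.8, -4.0]
ft_force: [0.1, 0.4, 0.2]
finger_gap: -0.2
```

Run:
```python
from h import *
for n,t in(('scene','s11'),('top','t11')):
    p,d=snap(n,t)
g=lambda t:cv2.cvtColor(cv2.imread(f'pics/{t}.png'),cv2.COLOR_BGR2GRAY).astype(np.float32)
for a,b,R in(('s8','s11',dict(buttons=(240,275,235,305),wedge=(290,330,260,352))),('t8','t11',dict(bal=(220,312,228,318),wedge=(290,325,270,348)))):
    for nm,(y0,y1,x0,x1) in R.items():
        (dx,dy),q=cv2.phaseCorrelate(g(a)[y0:y1,x0:x1].copy(),g(b)[y0:y1,x0:x1].copy(),cv2.createHanningWindow((x1-x0,y1-y0),cv2.CV_32F));print(a,nm,round(dx,2),round(dy,2),round(q,2))
```

```text
s8 buttons -0.03 -0.07 0.92
s8 wedge 0.0 -0.03 1.06
t8 bal 0.1 -0.01 1.02
t8 wedge 0.11 0.03 1.02
```

View pics/s11.png

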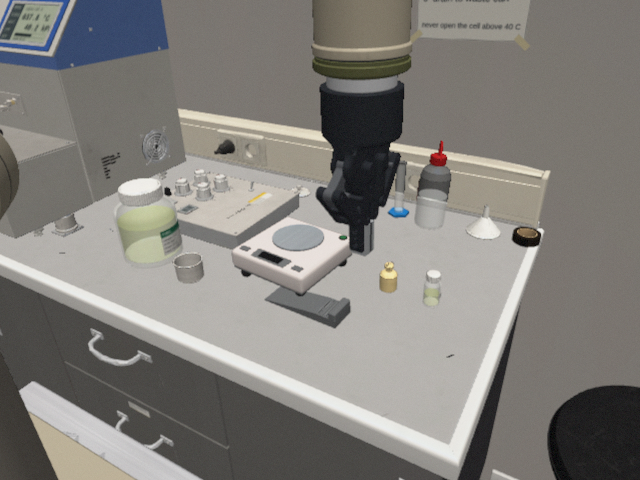

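The arm is clear at z 229. The balance at (295,255), the wedge at (310,305), the weight, vial and cup are all undisturbed.

```bash
python3 -c "
from h import *
print(r.hand_in())"
```

```text
the job is handed in; nothing more can be done
None
```

The wedge is tight under the short foot, the balance stands level and firm where it was, and I've handed the job in. It took about 12 s of the 48 s.

- **Wedge:** I pushed it by the heel with the fingertips. The push rose from about 1 N to 10 N, and images taken afterwards put it about 51 mm in, within the 48–55 mm range. The foot sits about 12 mm to one side of the wedge's centreline, still on the ramp.
- **Level:** The tilt dropped from about 0.06 to within 0.007 rad on each axis. The remaining 0.007 in x matches the camera's own bias from before the push. The fitted position of the balance changed by less than 1 mm.
- **Rocking check:** I pressed the rear left corner with about 16 N, then about 6.5 N. The corner did not sink and the balance shifted less than 0.2 px in the image. The press also put up to 9 N sideways on the balance, more than I intended, but it did not move.
- **After moving clear:** Balance and wedge are unchanged to within about 0.1 px. The weight, vial and cup look untouched in the final picture.

One measurement disagreed with the description. The pan appears about 12 mm to the rear of the middle of the balance, so I left it out of the position fit and used the corners, with the feet as a check.

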